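# Balance a ballasted beam on a knife-edge stand

### The job

Take the aluminium beam out of its cradle and, still holding it, lay it square across the edge of the knife-edge stand with its dark middle band on the edge. Then slide it lengthwise, without lifting it off the edge, pressing hard or ever letting it tip over, until it balances there level, and let go of it. Leave the bulb, beaker, timer and petri dish where they are.

Things in the scene. Friction and masses are not known exactly. Their poses are not given: they have to be found in the camera images.
- beam: Closed aluminium tube, 280 mm long (y) x 18 wide (x) x 16 high (z), 0.27 kg, dark 4 mm band round its middle, small eyelet on the +y end. Origin: centre of underside, under the band. A slug fixed inside, unseen, puts the centre of mass 15 to 65 mm from the middle towards the eyelet, different each time. Starts level in the cradle, underside at z = 40 mm; grip it across its width between the posts.
- cradle: Fixed grey plastic cradle, base 60 x 230 x 8 mm, long along its y axis; two U posts at y = -95 and +95 mm (14 mm long in y) with seats 40 mm above the worktop and cheeks 9 mm higher, 24 mm apart, open upwards. Free space between the posts. Origin: centre of its underside on the worktop.
- stand: Fixed stand: grey base 90 (x) x 120 (y) x 12 mm, upright steel blade braced by two webs. The edge is the blade's flat top, 85 mm above the worktop, 14 mm long in x (fingers pass beside it), 8 mm wide in y. The beam lies along the stand's y, either way round, and stays level only with its centre of mass over the 8 mm flat. Origin: centre of underside.
- edge (a point): Centre of the flat top of the stand's blade (85 mm above the worktop); its axes are those of the stand.
- bulb: Pipette bulb, 50 mm wide, 72 mm high, standing loose; bystander. Origin: centre of underside.
- beaker: Glass beaker, 76 x 84 x 96 mm, loose; bystander. Origin: centre of underside.
- timer: Bench timer, 62 x 66 x 19 mm, loose; bystander. Origin: centre of underside.
- petri: Petri dish, 63 mm across, 15 mm high, loose; bystander. Origin: centre of underside.
There are look-alikes about, which are no part of the job. What is shaped like the stand but green or purple is not meant.

How it is judged (in metres and radians):
On the way:
1. the beam, still held, rests across the edge with its middle band within 10 mm of the edge's centre (y of beam in the frame of stand between -0.01 and 0.01 m and x of beam in the frame of stand between -0.008 and 0.008 m and angle between the y axis of beam and the y axis of stand, either way round below 0.15 rad and contact force between beam and stand above 0.3 N and contact force between the fingers and beam above 1 N), for 0.2 s.
At the end, for the whole second after the job is handed in: The beam, let go of, stands by itself on the stand's edge: level within 3 degrees, square across the edge within 8 degrees and central across it within 9 mm, carried by the edge and at rest (contact force between beam and stand above 1.8 N and contact force between the fingers and beam below 0.05 N and x of beam in the frame of stand between -0.009 and 0.009 m and angle between the y axis of beam and the y axis of stand, either way round below 0.15 rad and z of beam in the frame of stand above 0.082 m and angle between beam's own z axis and vertical below 0.05 rad and linear speed of beam below 0.02 m/s and angular speed of beam below 0.3 rad/s); the robot touches nothing.
It fails at once if the beam is pressed on the stand with more than 20 N (contact force between beam and stand above 20 N).
It fails at once if the beam is lifted off the edge (by more than 6 mm) while it is shifted away from its middle (x of beam in the frame of stand between -0.02 and 0.02 m and y of beam in the frame of stand between -0.07 and 0.07 m and (y of beam in the frame of stand above 0.015 m or y of beam in the frame of stand below -0.015 m) and z of beam in the frame of stand between 0.091 and 0.097 m and contact force between beam and stand below 0.01 N).
It fails at once if the beam tips more than 14 degrees (angle between beam's own z axis and vertical above 0.25 rad).
It fails at once if the bulb, beaker, timer or petri dish is moved more than 20 mm (distance of any of bulb, beaker, timer, petri from where it was at the start of the episode above 0.02 m).
It also fails if it takes over 67 s, if anything falls off the work surface, if the arm or the gripper's body presses on something with over 40 N, if the wrist force passes 120 N, or if a joint passes its speed limit or range.

### The arm

A 6-joint arm with a two-finger parallel gripper is mounted at the origin on a cart in front of the work surface, level with it; the furniture and walls round the work are solid. World frame = base frame: x ahead of the robot, y to its left, z up, the work surface at z = 0. Lengths are in mm, angles in rad, forces in N, time in s.
With the tool pointing down it reaches from about 350 to 975 mm from the base axis. Payload 4.9 kg.
Tool frame: the origin (TCP) lies at the very end of the fingers, on their centre line; the grasp point (between the pads) lies 19 mm behind it (arm.tcp_to_grasp is the z of the grasp point in the tool frame, in mm); z points along the fingers, y is the direction in which the jaws open and shut (so a half turn about z gives the same grasp; the last joint's range is limited). The gripper opens to 85 mm and grips with 20 to 120 N. Pads are 22 mm wide; open, the fingers measure 114 mm over their backs; the gripper's body (76 mm by 85 mm) begins 54 mm behind the grasp point. The pads swing forward as they close: fully open they stand 13 mm farther back than shut.
Start: joints at [1.171, 0.053, 1.613, -0, 1.476, -0.119], TCP at [173.193, 600.505, 231.304] pointing down, gripper open.
Joint ranges: [-3.01, 3.01], [-1.01, 2.22], [0.06, 2.58], [-1.02, 4.17], [0.09, 2.62], [-3.14, 3.14]. Speed limits (rad/s): [2.57, 2.57, 3.14, 3.14, 3.14, 3.14].

### API

Orientations are given as a unit quaternion [w, x, y, z].
In Python, from cell import arm gives the robot as it stands.
- The arm moves only by the shell command python3 -m inch 'ROWS' [FORCE]. ROWS is JSON, a list of rows, each a list of 7 numbers: the shift along the tool's x, y, z in units of 30 mm (1.0 is 30 mm), then the turn, a rotation vector about the tool's x, y, z in rad, then the finger opening in mm, from 0 to 85.4. In form: [[tx, ty, tz, wx, wy, wz, grip], ...]. A call has 1 to 20 rows; each row shifts and turns the commanded pose from where the row before left it, along the tool's axes as they then stand; what a row does not reach is not made up. A row lasts 1/12 s, in which the tool goes at most 41.7 mm and 7.16 degrees, less where a joint would pass 70% of its speed; a pose out of reach is approached as far as the arm can. A call is refused whole if a number of a shift passes 1 or a number of a turn 0.125, either way. A call with a gripper value outside its range is refused whole. The fingers move at their own pace and stop on an object; FORCE is the grip in N (left out, the last holds). Time passes only in rows, so rows that do not move let the fingers close. It gives the time, the measured TCP pose, the force and the opening at its end, in the units of the state.
- arm.observe(): the state, without advancing time (a new reading comes with each control period).
- arm.snapshot(name): name is "side" or "top" or "wrist"; returns a dict with "pixels" (480x640x3 uint8, red, green, blue), "depth" (480x640 float32, mm along the optical axis (not along the pixel's ray), 0 where there is no reading), "K" (3x3 intrinsics, pixels), "origin" and "rotation" of the camera in the world. Camera axes: x right, y up, looking along -z (the intrinsics and any distortion apply to the point x, -y, -z); pixel columns grow to the right and rows downward; lengths in mm; the calibration is good to about 2 mm. A picture is of the moment at which its call begins.
- arm.job_done(): hands the job in, once; it reports no verdict.
The state is a dict: "t": time; "qpos": joint angles; "joint_vel": joint speeds; "joint_efforts": joint torques, N m; "eef_pos": TCP position; "orientation": TCP orientation; "wrist_force": force on the tool from outside, world axes, zero at the start; "moment": the same for the moment, N m; "opening": finger opening in mm.
Only numpy, scipy, OpenCV 4.12 (cv2) and the standard library are available. Lean on these libraries where they do the work, as an engineer would, in place of code of your own. Each camera call takes 0.05 s, during which the arm holds its last target.

## Working session

There is one attempt and no reset: what is moved stays moved. The work goes in short steps, Python scripts to look and compute and a shell command to move; the robot and the scene stay as the last step left them, time stands still between calls to the robot, and variables do not carry over. Pictures are saved under pics/ and viewed, and the job is handed in when it is done.

```bash
ls; mkdir -p pics; python3 - <<'E'
from cell import arm
import cv2
print(arm.observe(), arm.tcp_to_grasp)
for n in ["side","top","wrist"]:
    s=arm.snapshot(n); cv2.imwrite(f"pics/{n}0.png",s["pixels"][:,:,::-1]); print(n,s["K"],s["origin"],s["rotation"], {k for k in s})
E
```

```text
pics
{'t': 0.0, 'qpos': array([ 1.17096623e+00,  5.33950511e-02,  1.61428039e+00,  5.61768625e-05,
        1.47598514e+00, -1.19000770e-01]), 'joint_vel': array([ 0.00117077,  0.00182013, -0.00068613,  0.0009727 ,  0.00049494,
        0.0009863 ]), 'joint_efforts': array([ 5.25568248e-04, -3.93680584e+01, -3.70179176e+01, -1.37262286e-04,
        7.02381876e-03,  2.65328794e-05]), 'eef_pos': array([172.96556498, 599.95325308, 230.04746077]), 'orientation': array([-2.92251938e-04,  1.39956293e-01,  9.90157142e-01, -9.92195846e-04]), 'wrist_force': array([-0.2971538 , -0.0296627 , -0.32091726]), 'moment': array([-0.0482946 , -0.02764596, -0.04548917]), 'opening': 85.2190791639402} -18.700000000000003
side [[543.6575606    0.         323.08611748]
 [  0.         543.6575606  239.57387784]
 [  0.           0.           1.        ]] [  400.8608727  -1206.33467082   634.931695  ] [ 0.83772184  0.54366879 -0.02661236 -0.04402431] {'rotation', 'K', 'pixels', 'origin', 'depth'}
top [[533.27787378   0.         322.33147384]
 [  0.         533.27787378 235.32656743]
 [  0.           0.           1.        ]] [ 476.61181391   55.64815906 1140.75574119] [-0.70652096 -0.02949531  0.02633321  0.70658667] {'rotation', 'K', 'pixels', 'origin', 'depth'}
wrist [[345.27291777   0.         315.03235523]
 [  0.         345.27291777 242.52576384]
 [  0.           0.           1.        ]] [ 94.22640485 622.84802408 373.54601856] [ 0.78876537 -0.12887888 -0.09548382  0.59339891] {'rotation', 'K', 'pixels', 'origin', 'depth'}
```

View pics/top0.png

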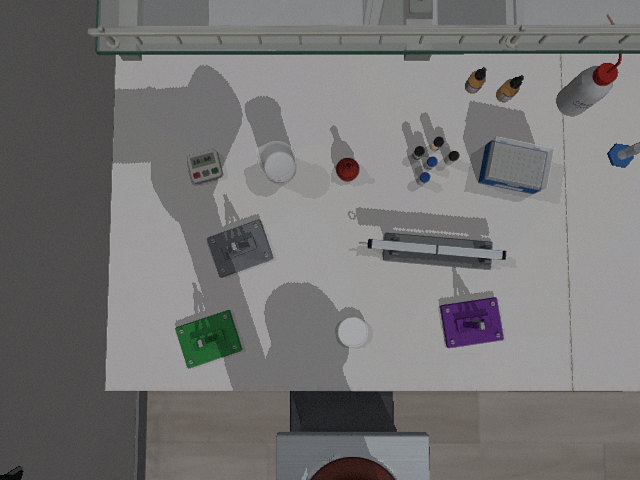

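View pics/side0.png

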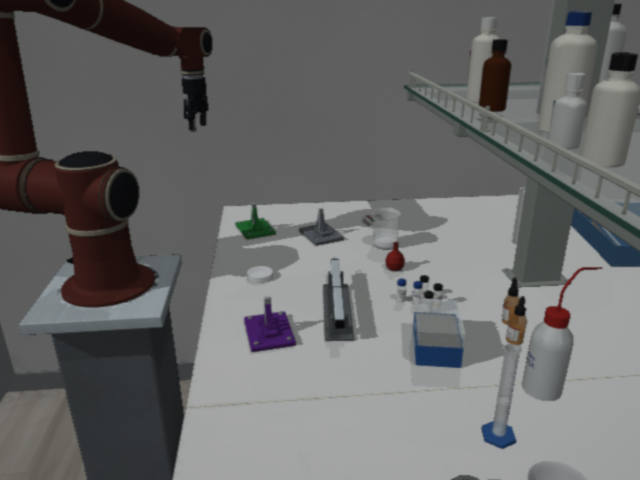

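View pics/wrist0.png

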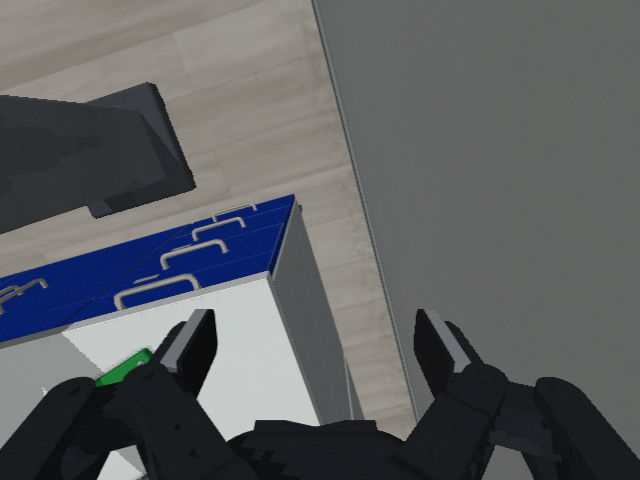

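The top view shows the beam in its cradle at about (437,250), the grey stand at (240,246), with green and purple decoys. Bystanders: timer (205,167), beaker (278,165), bulb (347,169), petri (353,332).

```bash
cat > h.py <<'E'
import numpy as np, cv2
from scipy.spatial.transform import Rotation as R
from cell import arm
def rot(q): return R.from_quat([q[1],q[2],q[3],q[0]])
def rays(s,uv):
    uv=np.atleast_2d(uv).astype(float); K=s["K"]
    d=np.c_[(uv[:,0]-K[0,2])/K[0,0],-(uv[:,1]-K[1,2])/K[1,1],-np.ones(len(uv))]
    return rot(s["rotation"]).apply(d)
def onz(s,uv,z):
    d=rays(s,uv); o=s["origin"]; return o+d*((z-o[2])/d[:,2])[:,None]
def cloud(s):
    v,u=np.mgrid[0:480,0:640]; d=s["depth"]
    return (s["origin"]+rays(s,np.c_[u.ravel(),v.ravel()])*d.ravel()[:,None]).reshape(480,640,3)
def proj(s,p):
    c=rot(s["rotation"]).inv().apply(np.atleast_2d(p)-s["origin"]);K=s["K"]
    return np.c_[K[0,2]-K[0,0]*c[:,0]/c[:,2],K[1,2]+K[1,1]*c[:,1]/c[:,2]]
def save(s,name,box=None,k=1):
    im=s["pixels"][:,:,::-1]
    if box: u0,u1,v0,v1=box; im=im[v0:v1,u0:u1]
    cv2.imwrite("pics/"+name,cv2.resize(im,None,fx=k,fy=k,interpolation=cv2.INTER_CUBIC))
E
python3 - <<'E'
from h import *
s=arm.snapshot("top"); P=cloud(s)
save(s,"beamz.png",(350,520,220,280),4.5); save(s,"standz.png",(190,290,200,290),6)
v,u=np.mgrid[0:480,0:640]
def rect(m,z,n):
    pts=np.c_[u[m],v[m]].astype(np.float32); 
    w=onz(s,pts,z)[:,:2].astype(np.float32); print(n,m.sum(),cv2.minAreaRect(w),w.mean(0))
Z=P[...,2]
b=(u>350)&(u<520)&(v>220)&(v<280)
print(np.percentile(Z[b],[5,50,95,99]))
rect(b&(Z>51)&(Z<62),56,"beam"); rect(b&(Z>4)&(Z<12),8,"cradle base")
q=(u>190)&(u<290)&(v>200)&(v<290)
rect(q&(Z>8)&(Z<16),12,"stand base"); rect(q&(Z>78)&(Z<92),85,"edge")
rect(q&(Z>40),85,"blade")
px=s["pixels"].astype(int)
pv=proj(s,[[0,0,0]])
E
```

```text
[-2.38356141  2.3440823  57.37472873 60.228273  ]
beam 1248 ((533.9547119140625, -162.63282775878906), (297.9256591796875, 34.73910140991211), 84.37319946289062) [ 534.36755 -171.30437]
cradle base 2184 ((535.1484985351562, -178.94683837890625), (357.9142761230469, 123.40717315673828), 89.97787475585938) [ 532.8443  -181.74005]
stand base 1790 ((546.4548950195312, 238.5655059814453), (105.38617706298828, 119.93719482421875), 19.873462677001953) [538.8561 235.636 ]
edge 34 ((539.2763671875, 235.7588653564453), (14.57142162322998, 8.756839752197266), 19.11432456970215) [539.493   236.00946]
blade 166 ((541.2471313476562, 221.09715270996094), (170.23715209960938, 196.57159423828125), 3.191361665725708) [537.0272  231.74586]
```

```bash
python3 - <<'E'
from h import *
s=arm.snapshot("top"); P=cloud(s)
for n,(a,b,c,d) in dict(timer=(185,226,145,190),beaker=(255,300,140,188),bulb=(332,362,153,185),petri=(333,372,312,352),purple=(438,506,292,350),green=(172,246,305,370)).items():
    q=P[c:d,a:b].reshape(-1,3); q=q[q[:,2]>5]; print(n,np.percentile(q,[2,50,98],axis=0).round())
E
```

```text
timer [[681. 279.   6.]
 [714. 312.  17.]
 [747. 348.  22.]]
beaker [[676. 117.  12.]
 [720. 155.  33.]
 [746. 189.  98.]]
bulb [[682. -15.   6.]
 [701.   9.  41.]
 [728.  32.  74.]]
petri [[334. -31.   7.]
 [363.  -2.  16.]
 [394.  28.  21.]]
purple [[ 336. -311.    7.]
 [ 385. -248.   13.]
 [ 432. -192.   78.]]
green [[297. 236.   7.]
 [351. 296.  13.]
 [403. 361.  82.]]
```

View pics/beamz.png

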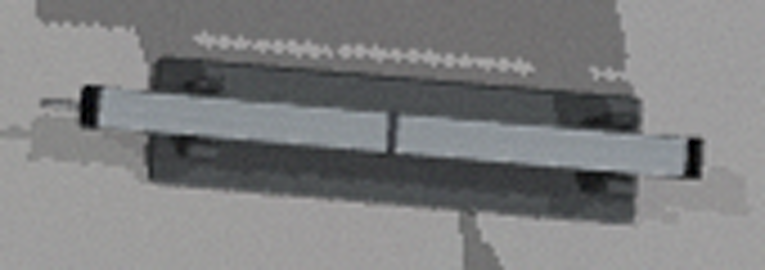

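View pics/standz.png

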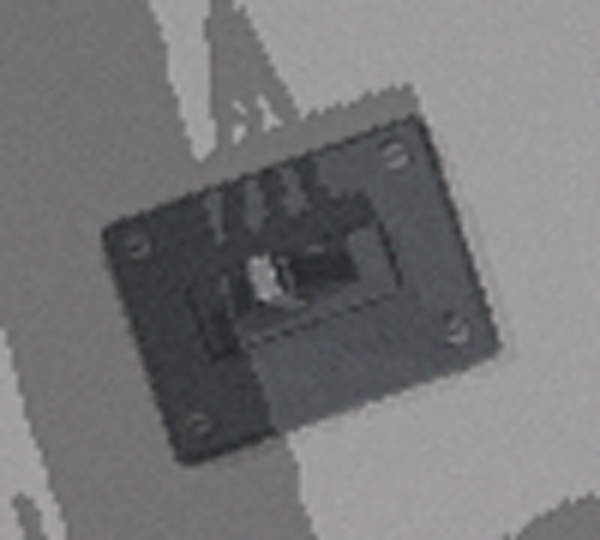

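```bash
python3 - <<'E'
from h import *
s=arm.snapshot("wrist");o=arm.observe()
T=rot(o["orientation"]);print("cam in tool",T.inv().apply(s["origin"]-o["eef_pos"]), "look",T.inv().apply(rot(s["rotation"]).apply([0,0,-1])),"T",T.as_matrix().round(3).tolist())
t=arm.snapshot("top")
b=[350+391/4.5-.5+.1,220+132/4.5-.4]
print("band",onz(t,b,56))
e=onz(t,np.array([[350+85/4.5,220+107/4.5],[350+698/4.5,220+158/4.5]])-.4,56);print("ends",e,e.mean(0),np.linalg.norm(e[0]-e[1]),np.degrees(np.arctan2(e[0,0]-e[1,0],e[0,1]-e[1,1])))
c=onz(t,[[190+397/6,200+155/6],[190+138/6,200+245/6],[190+457/6,200+330/6],[190+200/6,200+425/6]]-np.array(.4),12);print("screws",c,c.mean(0))
d=(c[1]-c[0])+(c[3]-c[2]);print("yaw stand",np.degrees(np.arctan2(-d[0],d[1])))
E
```

```text
cam in tool [  82.00663726   -0.17662387 -143.17002046] look [-3.16833497e-01 -8.52912321e-04  9.48480789e-01] T [[-0.961, 0.277, -0.0], [0.277, 0.961, -0.001], [0.0, -0.001, -1.0]]
band [[ 534.627135   -171.74538239   56.        ]]
ends [[ 545.97939893  -33.53158055   56.        ]
 [ 522.85480923 -310.01349673   56.        ]] [ 534.41710408 -171.77253864   56.        ] 277.44728620717024 4.781017149404454
screws [[587.0936699  202.32943685  12.        ]
 [555.12502878 293.73371111  12.        ]
 [525.02008429 180.51834743  12.        ]
 [491.54881039 270.83008419  12.        ]] [539.69689834 236.8528949   12.        ]
yaw stand 19.805059111548584
```

```bash
python3 -m inch '[[-1,-0.55,0,0,0,0,85],[-1,-0.55,0,0,0,0,85],[-1,-0.55,0,0,0,0,85],[-1,-0.55,0,0,0,0,85],[-1,-0.55,0,0,0,0,85],[-1,-0.55,0,0,0,0,85],[-1,-0.55,0,0,0,0,85],[-1,-0.55,0,0,0,0,85],[-1,-0.55,0,0,0,0,85],[-1,-0.55,0,0,0,0,85],[-1,-0.55,0,0,0,0,85],[-1,-0.55,0,0,0,0,85],[-1,-0.55,0,0,0,0,85],[-1,-0.55,0,0,0,0,85],[-1,-0.55,0,0,0,0,85],[0,0,0,0,0,0,85],[0,0,0,0,0,0,85]]' && python3 - <<'E'
from h import *
s=arm.snapshot("wrist");save(s,"w1.png");o=arm.observe();print(o["wrist_force"],o["moment"],o["qpos"])
np.save("w1.npy",s,allow_pickle=True)
E
```

```text
t: 1.77
eef_pos: [537.8, 236.8, 231.1]
orientation: [-0.0, 0.141, 0.99, 0.0]
wrist_force: [-0.6, -0.5, 0.2]
opening: 84.9
[-0.51553866 -0.6450384   1.04618082] [-0.00371418  0.01538655  0.02502705] [ 2.89851876e-01 -3.57781462e-02  1.70221502e+00  5.34439095e-04
  1.47576448e+00 -9.98981551e-01]
```

View pics/w1.png

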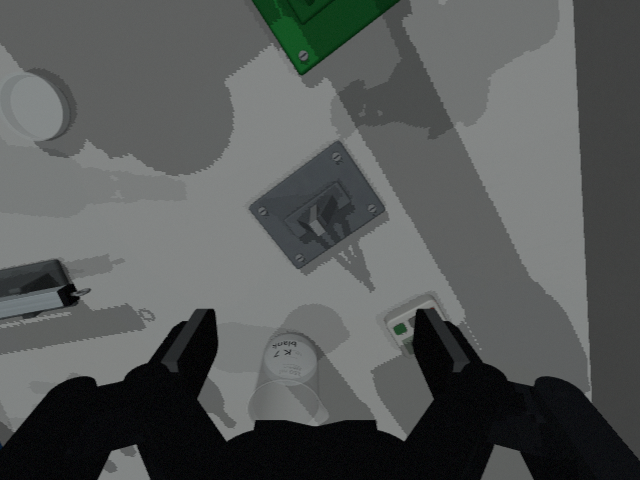

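The wrist picture shows the grey stand below, screws at about (337,157), (263,211), (373,209), (300,259), and the light blade top near (318,215).

```bash
python3 - <<'E'
from h import *
s=np.load("w1.npy",allow_pickle=True).item()
save(s,"w1z.png",(240,400,135,275),5)
P=cloud(s);m=np.zeros((480,640),bool);m[135:275,240:400]=1
Z=P[...,2];q=m&(Z>79)&(Z<92)
v,u=np.nonzero(q);w=onz(s,np.c_[u,v],85);print(q.sum(),w.mean(0),Z[q].mean(),cv2.minAreaRect(w[:,:2].astype(np.float32)))
q=m&(Z>9)&(Z<15);v,u=np.nonzero(q);w=onz(s,np.c_[u,v],12);print(cv2.minAreaRect(w[:,:2].astype(np.float32)))
c=onz(s,[[337,157],[263,211],[373,209],[300,259]],12);print(c,c.mean(0))
for z in (20,30,40,50,60,70):
  q=m&(abs(Z-z)<4)
  if q.sum()>5: print(z,q.sum(),cv2.minAreaRect(P[q][:,:2].astype(np.float32)))
E
```

```text
166 [538.24679498 238.56738847  85.        ] 85.1171726566455 ((538.2294311523438, 238.60704040527344), (15.142178535461426, 8.661623001098633), 19.4407901763916)
((538.543701171875, 238.56491088867188), (89.51287078857422, 119.2026138305664), 19.711933135986328)
[[492.87430005 272.94945069  12.        ]
 [525.12213179 181.90355397  12.        ]
 [556.10136071 295.82162733  12.        ]
 [589.06092301 203.84033174  12.        ]] [540.78967889 238.62874093  12.        ]
20 1089 ((538.97314453125, 238.77099609375), (72.17816925048828, 102.95259094238281), 19.544071197509766)
30 75 ((537.905517578125, 238.4834747314453), (12.195270538330078, 43.23884963989258), 17.48729705810547)
40 79 ((537.9583129882812, 238.17587280273438), (12.152961730957031, 37.42479705810547), 17.85468292236328)
50 86 ((538.0305786132812, 238.38294982910156), (12.310749053955078, 30.916561126708984), 17.788232803344727)
60 96 ((537.955322265625, 238.32225036621094), (12.650884628295898, 25.35567283630371), 17.97654914855957)
70 143 ((538.633056640625, 238.363525390625), (13.465713500976562, 18.993587493896484), 20.227338790893555)
```

View pics/w1z.png

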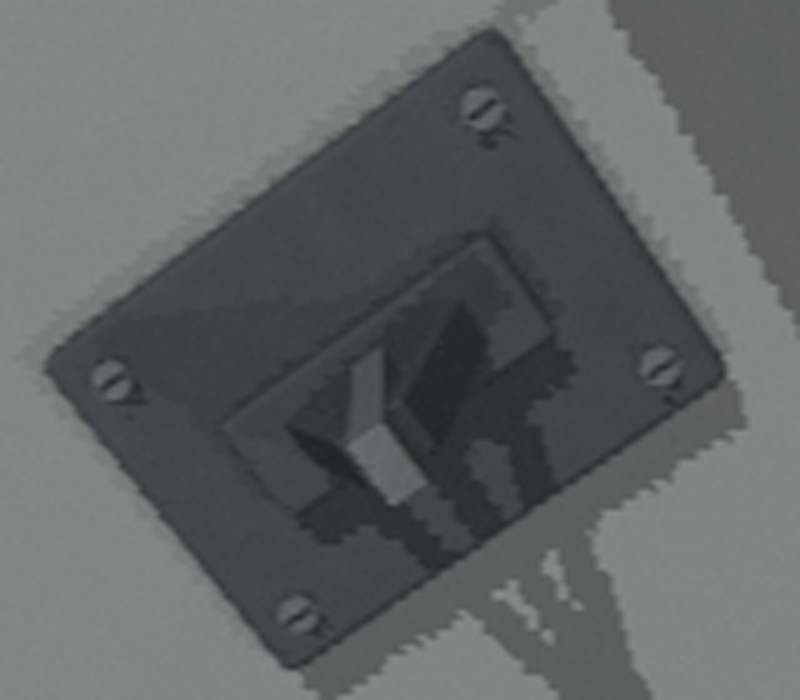

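```bash
python3 -m inch '[[-0.283,-0.985,0,0,0,0,85],[-0.283,-0.985,0,0,0,0,85],[-0.283,-0.985,0,0,0,0,85],[-0.283,-0.985,0,0,0,0,85],[-0.283,-0.985,0,0,0,0,85],[-0.283,-0.985,0,0,0,0,85],[-0.283,-0.985,0,0,0,0,85],[-0.283,-0.985,0,0,0,0,85],[-0.283,-0.985,0,0,0,0,85],[-0.283,-0.985,0,0,0,0,85],[-0.283,-0.985,0,0,0,0,85],[-0.283,-0.985,0,0,0,0,85]]'
python3 -m inch '[[0,0,0,0,0,0.1247,70],[0,0,0,0,0,0.1247,60],[0,0,0,0,0,0.1247,60],[0,0,0,0,0,0.1247,60],[0,0,0,0,0,0.1247,60],[0,0,0,0,0,0.1247,60],[0,0,0,0,0,0.1247,60],[0,0,0,0,0,0.1247,60],[0,0,0,0,0,0.1247,60],[0,0,0,0,0,0.1247,60],[0,0,0,0,0,0.1247,60],[0,0,0,0,0,0,60],[0,0,0,0,0,0,60]]' && python3 - <<'E'
from h import *
s=arm.snapshot("wrist");save(s,"w2.png");o=arm.observe();print(o["qpos"],o["eef_pos"],rot(o["orientation"]).as_matrix().round(3).tolist())
np.save("w2.npy",s,allow_pickle=True)
E
```

```text
t: 2.82
eef_pos: [536.4, -130.7, 231.5]
orientation: [0.0, 0.139, 0.99, 0.0]
wrist_force: [-0.3, 0.9, -0.4]
opening: 85.1
t: 3.9
eef_pos: [536.6, -129.6, 231.4]
orientation: [-0.0, 0.734, 0.679, 0.0]
wrist_force: [0.2, 0.1, 0.6]
opening: 60.1
[-3.72398851e-01 -1.21573723e-01  1.78279869e+00  1.41969825e-04
  1.48032940e+00 -2.95135239e-01] [ 536.57980505 -129.89918186  231.36647952] [[0.077, 0.997, 0.0], [0.997, -0.077, 0.0], [0.0, 0.0, -1.0]]
```

View pics/w2.png

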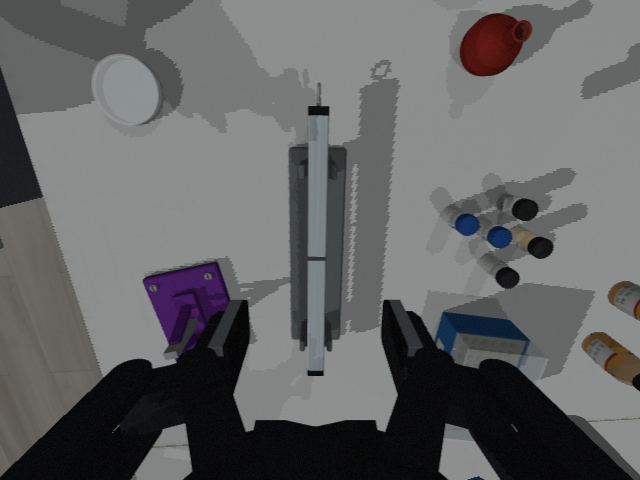

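The beam runs vertically in the image: eyelet end (318,107), band (317,258), far end (316,375).

```bash
python3 - <<'E'
from h import *
s=np.load("w2.npy",allow_pickle=True).item()
g=s["pixels"].astype(int).sum(2)/3
pts=[]
for r in list(range(125,250,5))+list(range(265,360,5)):
    row=g[r,295:340]; m=np.nonzero(row>np.percentile(row,99)-45)[0]
    pts.append([295+m.mean(),r,len(m)])
pts=np.array(pts); pts=pts[abs(pts[:,2]-np.median(pts[:,2]))<6]
w=onz(s,pts[:,:2],56);f=cv2.fitLine(w[:,:2].astype(np.float32),cv2.DIST_HUBER,0,.01,.01).ravel();print(f, np.degrees(np.arctan2(f[0],f[1])),len(w))
col=g[240:275,312:322].mean(1);i=240+np.argmin(col);print("band row",i)
b=onz(s,[317,i],56)[0];print("band",b)
E
```

```text
[ 8.8732406e-02  9.9605548e-01  5.3504993e+02 -1.5687888e+02] 5.0906873 35
band row 258
band [ 534.70418803 -170.89737232   56.        ]
```

```bash
cat > mom.py <<'E'
from h import *
import sys
M=[];F=[]
for i in range(int(sys.argv[1])):
    arm.snapshot("side");o=arm.observe();M.append(o["moment"]);F.append(o["wrist_force"])
T=rot(o["orientation"]).inv();M=T.apply(M);F=T.apply(F);n=len(M)**.5
print("t",o["t"],"pos",o["eef_pos"].round(1),"open",round(o["opening"],2))
print("tool F",F.mean(0).round(3),(F.std(0)/n).round(3),"M",M.mean(0).round(4),(M.std(0)/n).round(4))
print("T",rot(o["orientation"]).as_matrix().round(3).tolist())
E
python3 mom.py 25
python3 -m inch '[[-0.05,0.04,0.9,0,0,0.009,60],[0,0,0.9,0,0,0,60],[0,0,0.9,0,0,0,60],[0,0,0.9,0,0,0,60],[0,0,0.9,0,0,0,60],[0,0,0.9,0,0,0,60],[0,0,0.9,0,0,0,60],[0,0,0.3,0,0,0,60],[0,0,0,0,0,0,60],[0,0,0,0,0,0,60]]'
python3 - <<'E'
from h import *
s=arm.snapshot("wrist");save(s,"w3.png")
E
```

```text
t 5.2 pos [ 536.6 -130.9  231.3] open 60.17
tool F [ 0.179 -0.026 -0.143] [0.097 0.106 0.113] M [ 0.0015 -0.0029 -0.0037] [0.0045 0.0045 0.0065]
T [[0.082, 0.997, 0.0], [0.997, -0.082, 0.0], [0.0, 0.0, -1.0]]
t: 6.03
eef_pos: [537.9, -132.6, 33.7]
orientation: [-0.0, 0.738, 0.674, 0.0]
wrist_force: [-0.6, -0.6, 0.6]
opening: 60.2
```

View pics/w3.png

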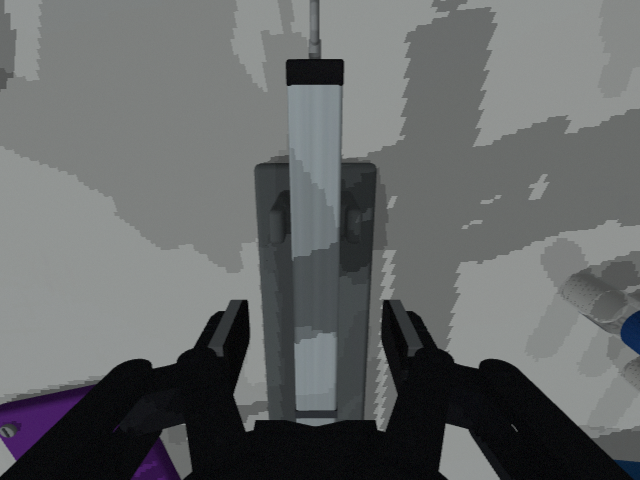

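The beam is centred between the fingers and aligned, so I'm gripping it now.

```bash
python3 -m inch '[[0,0,0,0,0,0,40],[0,0,0,0,0,0,25],[0,0,0,0,0,0,12],[0,0,0,0,0,0,12],[0,0,0,0,0,0,12],[0,0,0,0,0,0,12],[0,0,0,0,0,0,12],[0,0,0,0,0,0,12]]' 60
python3 -m inch '[[0,0,-0.2,0,0,0,12],[0,0,-0.5,0,0,0,12],[0,0,-0.8,0,0,0,12],[0,0,-0.9,0,0,0,12],[0,0,-0.9,0,0,0,12],[0,0,-0.9,0,0,0,12],[0,0,-0.5,0,0,0,12],[0,0,0,0,0,0,12],[0,0,0,0,0,0,12],[0,0,0,0,0,0,12]]'
python3 mom.py 50
python3 - <<'E'
from h import *
s=arm.snapshot("wrist");save(s,"w4.png")
s=arm.snapshot("side");save(s,"s4.png",(260,420,180,340),4)
E
```

```text
t: 6.75
eef_pos: [538.6, -132.9, 34.9]
orientation: [0.001, 0.738, 0.674, 0.0]
wrist_force: [-1.5, 1.2, 7.3]
opening: 16.6
t: 7.58
eef_pos: [536.4, -132.0, 172.1]
orientation: [-0.002, 0.738, 0.674, -0.001]
wrist_force: [0.2, 0.1, -3.8]
opening: 16.3
t 10.0833 pos [ 537.7 -132.5  174.3] open 16.57
tool F [ 1.000e-01 -1.000e-03  2.669e+00] [0.062 0.064 0.083] M [-0.0001  0.0157 -0.0004] [0.0044 0.0037 0.0045]
T [[0.091, 0.996, 0.0], [0.996, -0.091, -0.0], [-0.0, 0.0, -1.0]]
```

View pics/w4.png

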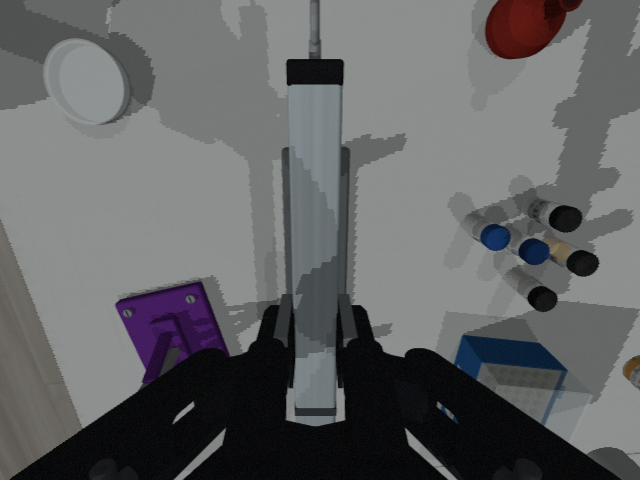

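View pics/s4.png

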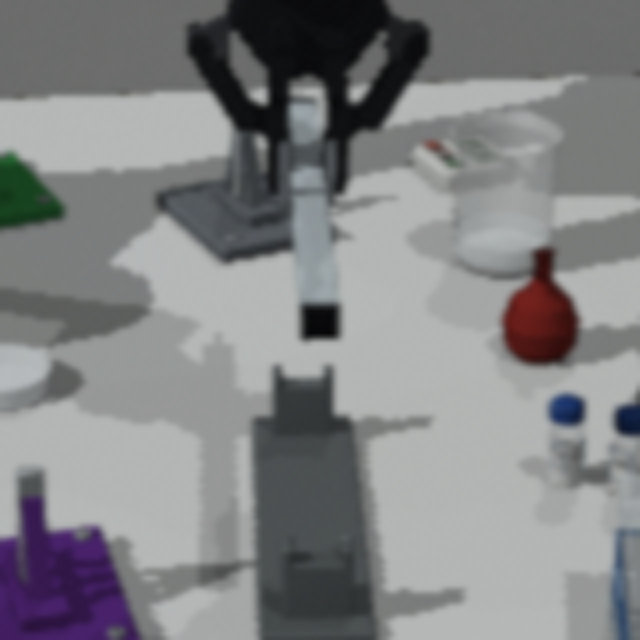

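```bash
python3 -m inch '[[0,0,0,0,0,-0.108,12],[0,0,0,0,0,-0.108,12],[0,0,0,0,0,-0.108,12],[0,0,0,0,0,-0.107,12],[0.5,0.162,0,0,0,0,12],[0.99,0.322,0,0,0,0,12],[0.99,0.322,0,0,0,0,12],[0.99,0.322,0,0,0,0,12],[0.99,0.322,0,0,0,0,12],[0.99,0.322,0,0,0,0,12],[0.99,0.322,0,0,0,0,12],[0.99,0.322,0,0,0,0,12],[0.99,0.322,0,0,0,0,12],[0.99,0.322,0,0,0,0,12],[0.99,0.322,0,0,0,0,12],[0.99,0.322,0,0,0,0,12],[0.99,0.322,0,0,0,0,12],[0.5,0.162,0,0,0,0,12],[0,0,0,0,0,0,12],[0,0,0,0,0,0,12]]'
python3 -m inch '[[0,0,0.7,0,0,0,12],[0,0,0.7,0,0,0,12],[0,0,0.5,0,0,0,12],[0,0,0,0,0,0,12],[0,0,0,0,0,0,12],[0,0,0,0,0,0,12]]'
python3 mom.py 30
python3 - <<'E'
from h import *
s=arm.snapshot("top");save(s,"t5.png",(190,290,190,290),6);np.save("t5.npy",s,allow_pickle=True)
s=arm.snapshot("side");save(s,"s5.png",(260,400,130,260),5)
s=arm.snapshot("wrist");save(s,"w5.png")
E
```

```text
t: 11.85
eef_pos: [526.9, 274.2, 174.1]
orientation: [0.0, 0.576, 0.817, -0.0]
wrist_force: [-0.6, -0.6, -2.4]
opening: 16.8
t: 12.35
eef_pos: [528.0, 273.1, 118.5]
orientation: [0.001, 0.578, 0.816, 0.001]
wrist_force: [-0.1, -0.6, -1.3]
opening: 16.4
t 13.85 pos [527.2 273.6 117.3] open 16.43
tool F [0.075 0.053 2.566] [0.074 0.089 0.089] M [0.0021 0.0178 0.0046] [0.0057 0.0047 0.0061]
T [[-0.334, 0.943, 0.0], [0.943, 0.334, -0.0], [-0.0, 0.0, -1.0]]
```

View pics/t5.png

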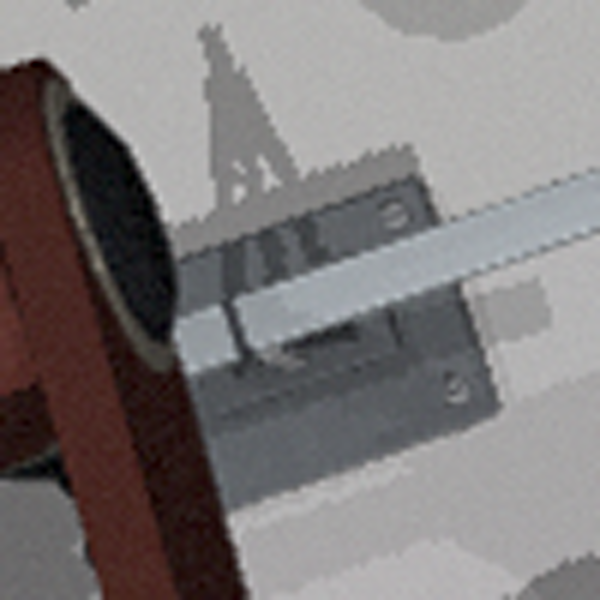

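View pics/s5.png

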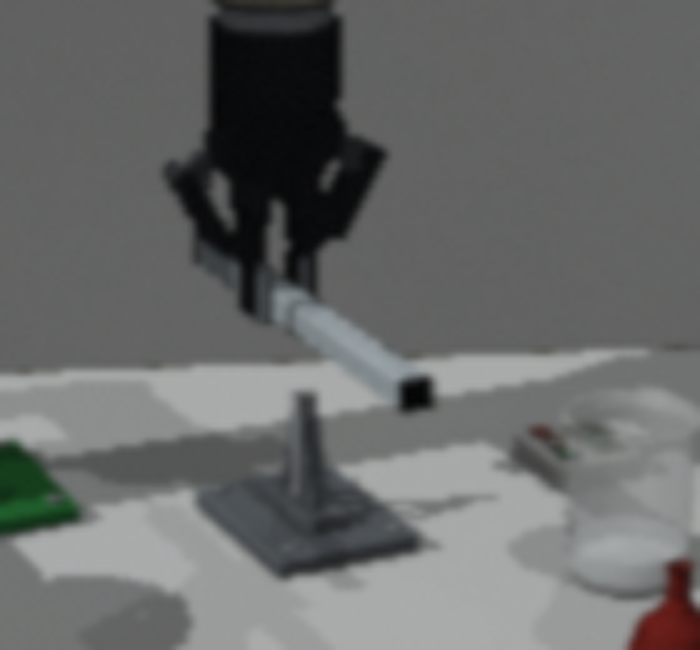

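View pics/w5.png

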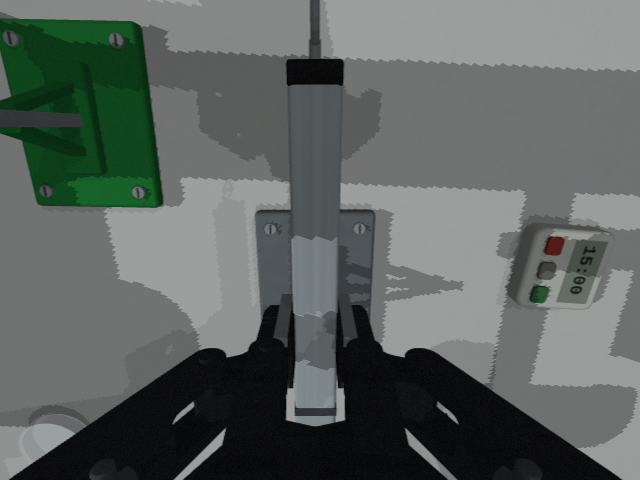

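```bash
python3 - <<'E'
from h import *
s=np.load("t5.npy",allow_pickle=True).item()
b=onz(s,[190+235/6-.4,190+328/6-.4],139)[0];print(b)
a=np.radians(19.8);Y=np.array([-np.sin(a),np.cos(a)]);X=np.array([np.cos(a),np.sin(a)])
for e in ([539.3,236.0],[538.2,238.6],[538.8,237.2]): d=b[:2]-e;print("x",d@X,"y",d@Y)
tcp=np.array([527.2,273.6])
print("grip offset along beam",(tcp-b[:2])@Y, "across",(tcp-b[:2])@X)
E
```

```text
[539.04765263 236.35161516 139.        ]
x -0.11832339583754098 y 0.4163075639230915
x 0.035926857374265694 y -2.402594147627679
x -0.05436851565477411 y -0.8821183189446141
grip offset along beam 39.0595381837238 across 1.470211892714464
```

```bash
python3 -m inch '[[0,0,0.5,0,0,0,12],[0,0,0.4,0,0,0,12],[0,0,0.15,0,0,0,12],[0,0,0.03,0,0,0,12],[0,0,0,0,0,0,12]]'; python3 mom.py 8
```

```text
t: 14.42
eef_pos: [526.6, 273.4, 84.0]
orientation: [-0.0, 0.577, 0.817, -0.001]
wrist_force: [-0.9, -0.1, -3.6]
opening: 17.2
t 14.8167 pos [527.4 273.7  85.4] open 16.79
tool F [-0.162  0.046  2.342] [0.142 0.121 0.163] M [0.0092 0.0271 0.0052] [0.0113 0.0072 0.0063]
T [[-0.334, 0.943, 0.001], [0.943, 0.334, 0.0], [-0.0, 0.001, -1.0]]
```

```bash
python3 -m inch '[[0,0,0.04,0,0,0,12],[0,0,0.04,0,0,0,12],[0,0,0.03,0,0,0,12],[0,0,0,0,0,0,12]]'; python3 mom.py 5;  python3 -m inch '[[0,0,0.03,0,0,0,12],[0,0,0,0,0,0,12]]'; python3 mom.py 5
```

```text
t: 15.15
eef_pos: [526.9, 273.5, 81.2]
orientation: [-0.0, 0.577, 0.817, -0.0]
wrist_force: [-0.4, 0.0, -2.7]
opening: 16.6
t 15.4 pos [527.2 273.6  81.6] open 16.63
tool F [-0.196 -0.298  2.854] [0.163 0.132 0.148] M [-0.0083 -0.0087 -0.005 ] [0.0103 0.0187 0.0155]
T [[-0.334, 0.943, 0.0], [0.943, 0.334, 0.0], [0.0, 0.0, -1.0]]
t: 15.57
eef_pos: [527.1, 273.6, 80.6]
orientation: [-0.0, 0.577, 0.817, -0.0]
wrist_force: [-0.4, -0.1, -2.3]
opening: 17.1
t 15.8167 pos [527.2 273.7  80.7] open 16.3
tool F [0.218 0.399 2.897] [0.17  0.107 0.175] M [-0.0304  0.0209  0.0282] [0.0158 0.0142 0.0101]
T [[-0.334, 0.943, 0.0], [0.943, 0.334, 0.0], [0.0, 0.0, -1.0]]
```

```bash
for i in 1 2 3; do python3 -m inch '[[0,0,0.02,0,0,0,12],[0,0,0,0,0,0,12]]' | grep eef; python3 mom.py 5|grep -v T; done
```

```text
eef_pos: [527.1, 273.6, 80.0]
t 16.2333 pos [527.2 273.6  80.1] open 16.59
tool F [-0.055  0.008  2.772] [0.15  0.167 0.095] M [0.015  0.0041 0.0056] [0.0136 0.0123 0.0079]
eef_pos: [527.3, 273.7, 79.9]
t 16.65 pos [527.3 273.7  79.8] open 16.67
tool F [ 0.887 -0.866  0.03 ] [0.22  0.118 0.407] M [ 0.1892 -0.0335  0.0606] [0.0185 0.0155 0.0125]
eef_pos: [527.3, 273.8, 79.6]
t 17.0667 pos [527.3 273.8  79.5] open 16.58
tool F [ 0.716 -3.397 -5.274] [0.172 0.127 0.416] M [ 0.5602 -0.102   0.1246] [0.0204 0.0041 0.0133]
```

```bash
python3 -m inch '[[0,0,-0.01,0,0,0,12],[0,0,0,0,0,0,12]]' | grep eef; python3 mom.py 12
```

```text
eef_pos: [527.3, 273.7, 79.6]
t 17.8333 pos [527.3 273.8  79.6] open 16.51
tool F [ 0.768 -3.057 -5.484] [0.062 0.104 0.112] M [ 0.5215 -0.0973  0.1205] [0.008  0.0124 0.0118]
T [[-0.334, 0.943, 0.0], [0.943, 0.334, 0.0], [0.0, 0.0, -1.0]]
```

```bash
python3 -m inch '[[0,0,-0.01,0,0,0,12],[-0.05,0,0,0,0,0,12],[-0.1,0,0,0,0,0,12],[-0.1,0,0,0,0,0,12],[-0.05,0,0,0,0,0,12],[0,0,0,0,0,0,12]]'; python3 mom.py 8
```

```text
t: 18.33
eef_pos: [530.8, 265.0, 79.7]
orientation: [0.0, 0.577, 0.817, 0.001]
wrist_force: [0.5, 3.5, 3.4]
opening: 16.8
t 18.7333 pos [530.7 265.   79.7] open 16.23
tool F [ 1.414  1.52  -2.927] [0.264 0.158 0.128] M [-0.264   0.1019 -0.0565] [0.0313 0.036  0.006 ]
T [[-0.334, 0.943, 0.001], [0.943, 0.334, -0.0], [-0.001, 0.001, -1.0]]
```

```bash
python3 -m inch '[[-0.05,0,0,0,0,0,12],[-0.1,0,0,0,0,0,12],[-0.1,0,0,0,0,0,12],[-0.1,0,0,0,0,0,12],[-0.1,0,0,0,0,0,12],[-0.1,0,0,0,0,0,12],[-0.1,0,0,0,0,0,12],[-0.05,0,0,0,0,0,12],[0,0,0,0,0,0,12]]'; python3 mom.py 8
python3 - <<'E'
from h import *
s=arm.snapshot("top");save(s,"t6.png",(190,310,190,290),6);np.save("t6.npy",s,allow_pickle=True)
s=arm.snapshot("side");save(s,"s6.png",(260,400,130,260),5)
E
```

```text
t: 19.48
eef_pos: [536.9, 245.6, 79.8]
orientation: [-0.001, 0.577, 0.817, 0.0]
wrist_force: [-1.6, 2.9, 4.8]
opening: 16.6
t 19.8833 pos [536.9 245.6  79.8] open 17.15
tool F [ 3.197 -0.044 -5.898] [0.151 0.176 0.143] M [-0.0075  0.5355  0.0052] [0.0121 0.0082 0.0097]
T [[-0.334, 0.943, -0.001], [0.943, 0.334, 0.001], [0.001, -0.001, -1.0]]
```

View pics/t6.png

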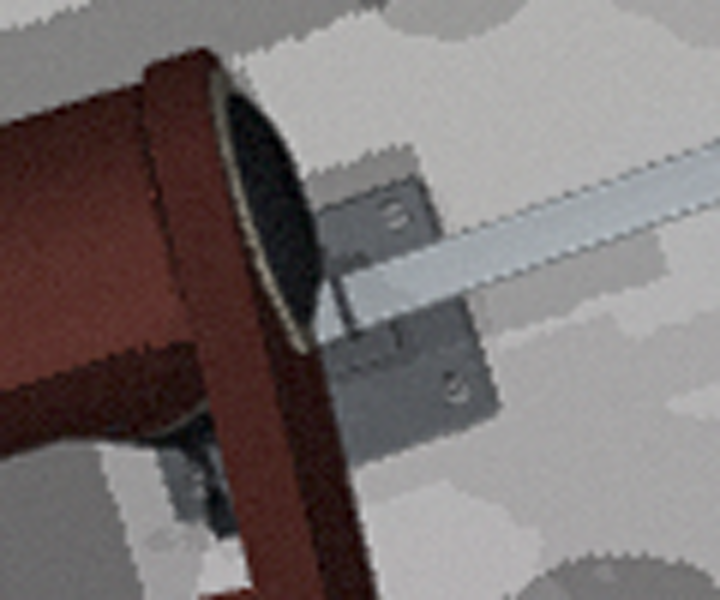

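View pics/s6.png

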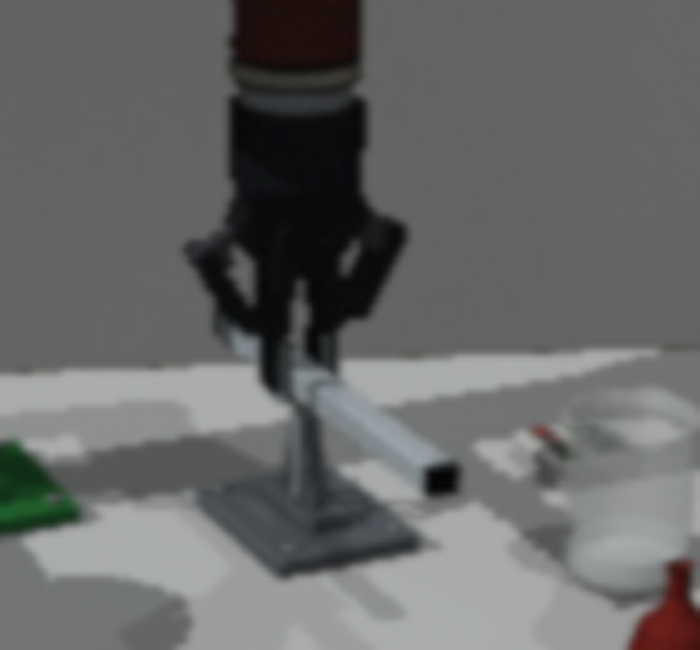

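```bash
cat > bp.py <<'E'
from h import *
import sys
s=np.load(sys.argv[1],allow_pickle=True).item()
b=onz(s,[190+float(sys.argv[2])/6-.4,190+float(sys.argv[3])/6-.4],101)[0]
a=np.radians(19.8);Y=np.array([-np.sin(a),np.cos(a)]);X=np.array([np.cos(a),np.sin(a)])
for e in ([539.3,236.0],[538.8,237.2],[538.2,238.6]): d=b[:2]-e;print("x",d@X,"y",d@Y)
E
python3 bp.py t6.npy 343 302
```

```text
x 0.5195739927448626 y -29.847786883735
x 0.5835288729276299 y -31.146212766602705
x 0.6738242459566689 y -32.66668859528577
```

```bash
python3 -m inch '[[-0.05,0,-0.01,0,0,0,12],[-0.02,0,-0.01,0,0,0,12],[0,0,0,0,0,0,12],[0,0,0,0,0,0,12]]'; python3 mom.py 10
```

```text
t: 20.32
eef_pos: [537.5, 243.2, 79.9]
orientation: [-0.0, 0.577, 0.817, -0.0]
wrist_force: [-0.9, 2.4, 4.0]
opening: 16.9
t 20.8167 pos [537.5 243.2  79.9] open 17.05
tool F [ 2.949 -2.002 -4.195] [0.153 0.181 0.228] M [0.2715 0.456  0.0139] [0.0328 0.0095 0.0118]
T [[-0.334, 0.943, -0.001], [0.943, 0.334, -0.0], [-0.0, -0.001, -1.0]]
```

```bash
python3 -m inch '[[0,0,-0.01,0,0,0,12],[0,0,-0.006,0,0,0,12],[0,0,0,0,0,0,12]]'; python3 mom.py 8
```

```text
t: 21.07
eef_pos: [537.7, 243.0, 79.9]
orientation: [0.0, 0.577, 0.817, -0.0]
wrist_force: [-0.4, 1.0, 0.2]
opening: 16.3
t 21.4667 pos [537.5 243.   80. ] open 16.68
tool F [ 0.277 -0.14   1.976] [0.11  0.139 0.33 ] M [-0.0053  0.0918  0.0345] [0.011  0.026  0.0071]
T [[-0.334, 0.943, -0.001], [0.943, 0.334, -0.001], [-0.0, -0.001, -1.0]]
```

```bash
python3 -m inch '[[0,0,0,0,0,0,22],[0,0,0,0,0,0,22],[0,0,0,0,0,0,12],[0,0,0,0,0,0,12],[0,0,0,0,0,0,12]]' 30; python3 mom.py 8
python3 - <<'E'
from h import *
s=arm.snapshot("top");save(s,"t7.png",(190,310,190,290),6);np.save("t7.npy",s,allow_pickle=True)
P=cloud(s)
s=arm.snapshot("side");save(s,"s7.png",(260,400,130,260),5)
s=arm.snapshot("wrist");save(s,"w7.png")
E
```

```text
t: 21.88
eef_pos: [538.4, 243.4, 81.2]
orientation: [0.0, 0.577, 0.817, 0.0]
wrist_force: [1.0, -0.5, 1.1]
opening: 17.2
t 22.2833 pos [538.4 243.5  81.2] open 17.37
tool F [-1.153  0.404 -2.144] [0.173 0.101 0.35 ] M [-0.098  -0.1513  0.0036] [0.0117 0.012  0.0073]
T [[-0.334, 0.943, 0.001], [0.943, 0.334, 0.0], [-0.0, 0.001, -1.0]]
```

View pics/t7.png

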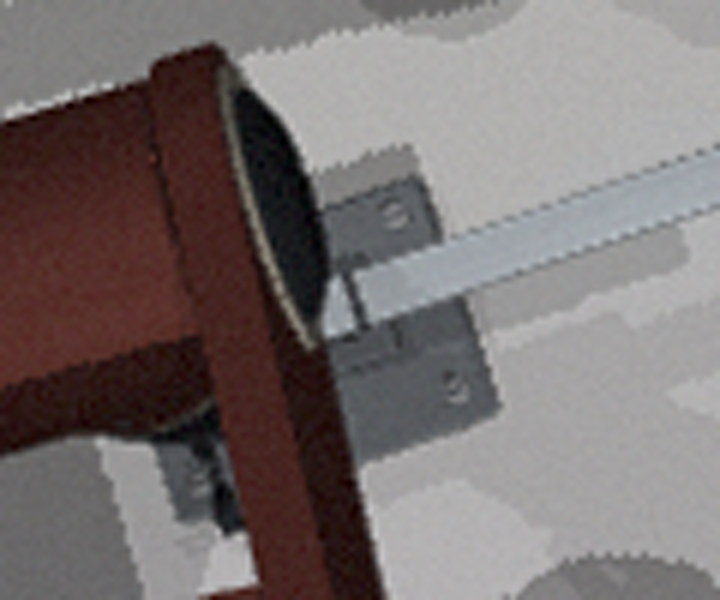

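View pics/s7.png

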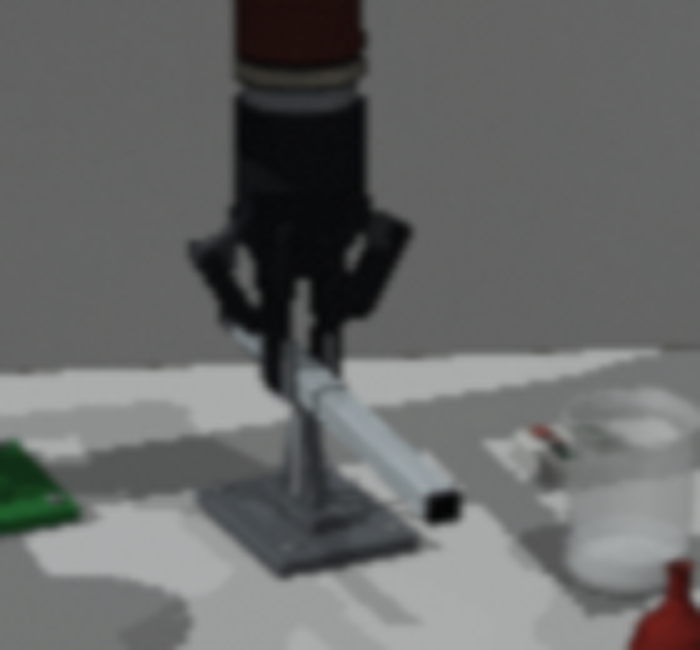

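View pics/w7.png

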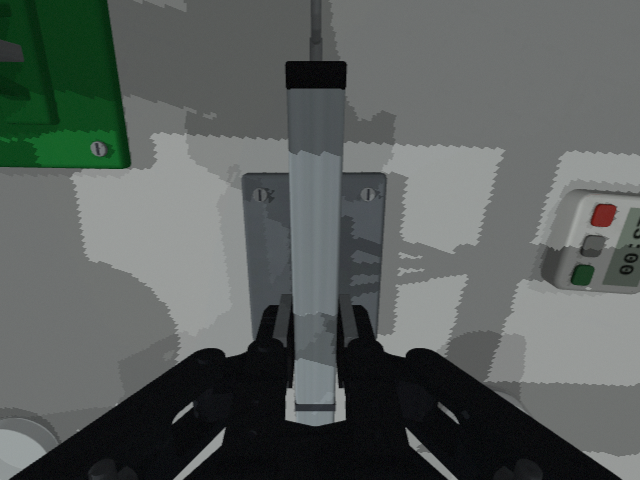

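The far end dropped (side view, black cap from about (440,478) to (445,505)) and the eyelet end rose, so the centre of mass is on the far side of the edge. I'll measure the tilt.

```bash
cat > tilt.py <<'E'
from h import *
import sys
s=arm.snapshot("wrist");P=cloud(s);g=s["pixels"].mean(2)
q=P[95:290,300:332].reshape(-1,3); q=q[(q[:,2]>70)&(q[:,2]<150)]
a=np.radians(19.8);Y=np.array([-np.sin(a),np.cos(a)]);X=np.array([np.cos(a),np.sin(a)])
d=q[:,:2]-[538.8,237.2];y=d@Y
f=np.polyfit(y,q[:,2],1);print("wrist: n",len(q),"slope rad",f[0],"z top at edge",f[1])
sl=[round(float(np.median((P[r,300:332,:2]-[538.8,237.2])@X)),2) for r in (110,160,210,260)];print("x across along beam",sl)
t=arm.snapshot("top");P=cloud(t);d=P[...,:2]-[538.8,237.2];y=d@Y;x=d@X
m=(abs(x)<6)&(y<-45)&(y>-165)&(P[...,2]>60)&(P[...,2]<140);f=np.polyfit(y[m],P[...,2][m],1);print("top: n",m.sum(),"slope",f[0],"z at edge",f[1])
if len(sys.argv)>1: save(t,sys.argv[1]+".png",(190,310,190,290),6);np.save(sys.argv[1]+".npy",t,allow_pickle=True)
E
python3 tilt.py; python3 bp.py t7.npy 357 297
```

```text
wrist: n 6219 slope rad 0.08647475035210606 z top at edge 101.87351139653573
x across along beam [1.75, 1.67, 1.59, 1.49]
top: n 368 slope 0.08193694601548021 z at edge 101.56932294782305
x 0.5152030843498665 y -34.680473546496216
x 0.5791579645326339 y -35.97889942936392
x 0.6694533375616728 y -37.49937525804699
```

```bash
python3 -m inch '[[0,0,0.01,0,-0.03,0,12],[0,0,0.01,0,-0.03,0,12],[0,0,0.0,0,-0.025,0,12],[0,0,0,0,0,0,12]]'; python3 mom.py 6; python3 tilt.py
```

```text
t: 22.87
eef_pos: [538.3, 243.2, 80.5]
orientation: [0.036, 0.576, 0.816, -0.025]
wrist_force: [1.2, -3.8, 4.5]
opening: 17.4
t 23.1667 pos [538.3 243.2  80.5] open 17.26
tool F [-2.809  0.617 -4.613] [0.289 0.153 0.202] M [-0.1255 -0.5292 -0.0168] [0.0109 0.019  0.012 ]
T [[-0.332, 0.943, 0.029], [0.939, 0.334, -0.08], [-0.085, 0.001, -0.996]]
wrist: n 6208 slope rad 0.0018918272168994246 z top at edge 101.70897252345246
x across along beam [1.65, 1.57, 1.41, 1.38]
top: n 375 slope 0.0014257210109642317 z at edge 101.52170570453212
```

```bash
python3 -m inch '[[0,0,-0.01,0,0,0,12],[0.06,0,-0.005,0,0,0,12],[0.09,0,-0.008,0,0,0,12],[0.08,0,-0.007,0,0,0,12],[0,0,0,0,0,0,12]]'; python3 mom.py 6; python3 tilt.py t8
```

```text
t: 23.68
eef_pos: [535.5, 249.9, 80.5]
orientation: [0.035, 0.577, 0.816, -0.025]
wrist_force: [0.9, -3.7, 5.9]
opening: 17.0
t 23.9833 pos [535.5 249.9  80.5] open 17.18
tool F [-3.795e+00  5.000e-03 -5.327e+00] [0.2   0.169 0.222] M [ 0.0067 -0.7042  0.0036] [0.0159 0.0085 0.0106]
T [[-0.333, 0.943, 0.028], [0.939, 0.334, -0.08], [-0.085, -0.0, -0.996]]
wrist: n 6217 slope rad -0.0015030227356774865 z top at edge 101.76614283456988
x across along beam [1.26, 1.18, 1.09, 0.99]
top: n 370 slope 0.0015872125881270063 z at edge 101.86734637300421
```

View pics/t8.png

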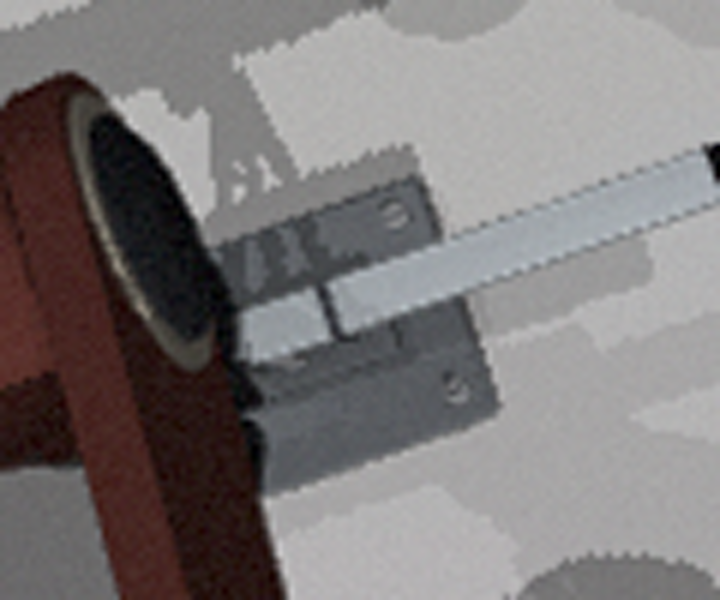

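```bash
python3 bp.py t8.npy 327 308;  python3 -m inch '[[0,0,-0.01,0,0,0,12],[0,0,-0.007,0,0,0,12],[0,0,0,0,0,0,12]]'; python3 mom.py 8
```

```text
x 0.4363828653731569 y -24.295355983290605
x 0.5003377455559225 y -25.59378186615831
x 0.5906331185849631 y -27.114257694841374
t: 24.33
eef_pos: [535.3, 250.0, 80.6]
orientation: [0.035, 0.577, 0.816, -0.025]
wrist_force: [1.3, -2.6, 3.1]
opening: 17.3
t 24.7333 pos [535.3 250.   80.6] open 17.34
tool F [-2.902  1.112 -2.216] [0.073 0.069 0.21 ] M [-0.2097 -0.5049 -0.0266] [0.0077 0.0158 0.0085]
T [[-0.333, 0.943, 0.028], [0.939, 0.334, -0.08], [-0.085, -0.0, -0.996]]
```

```bash
python3 -m inch '[[-0.03,0,-0.004,0,0,0,12],[-0.02,0,-0.004,0,0,0,12],[0,0,0,0,0,0,12],[0,0,0,0,0,0,12]]'; python3 mom.py 8
```

```text
t: 25.07
eef_pos: [535.3, 248.9, 80.6]
orientation: [0.034, 0.577, 0.816, -0.025]
wrist_force: [-0.8, 0.8, -0.5]
opening: 17.5
t 25.4667 pos [535.6 248.3  80.6] open 17.35
tool F [ 0.935 -0.105  0.524] [0.207 0.16  0.319] M [0.0173 0.2188 0.0183] [0.0076 0.023  0.0066]
T [[-0.333, 0.943, 0.027], [0.939, 0.334, -0.081], [-0.085, -0.001, -0.996]]
```

```bash
python3 -m inch '[[0,0,0,0,0,0,22],[0,0,0,0,0,0,22],[0,0,0,0,0,0,12],[0,0,0,0,0,0,12],[0,0,0,0,0,0,12]]' 30; python3 mom.py 5; python3 tilt.py t9
```

```text
t: 25.88
eef_pos: [536.4, 248.5, 81.6]
orientation: [0.035, 0.577, 0.816, -0.024]
wrist_force: [1.1, -0.6, 0.4]
opening: 17.6
t 26.1333 pos [536.4 248.5  81.6] open 17.24
tool F [-0.917  0.184 -0.774] [0.243 0.158 0.379] M [-0.047  -0.0937 -0.0108] [0.0193 0.0123 0.0095]
T [[-0.333, 0.943, 0.029], [0.939, 0.334, -0.08], [-0.085, 0.001, -0.996]]
wrist: n 6212 slope rad -0.03847913570075857 z top at edge 101.83396001796609
x across along beam [1.63, 1.55, 1.48, 1.33]
top: n 376 slope -0.039353320599778585 z at edge 101.78078271860863
```

View pics/t9.png

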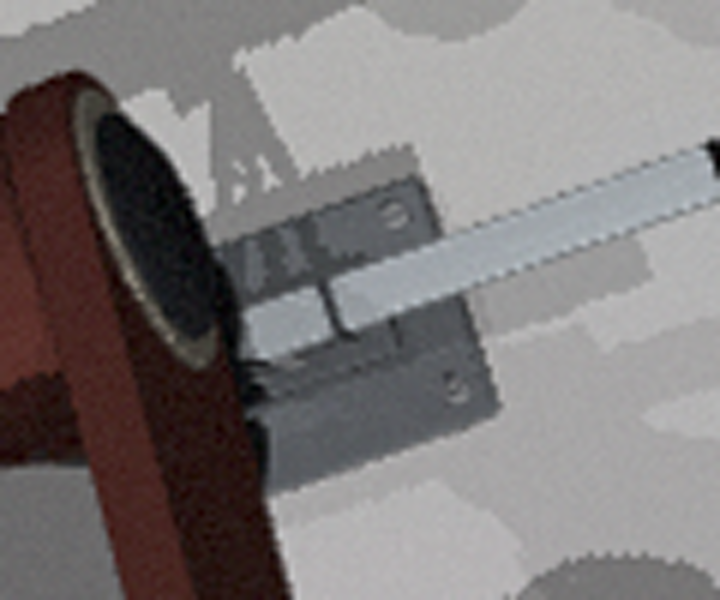

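```bash
python3 bp.py t9.npy 332 306; python3 -m inch '[[0,0,-0.008,0,0.02,0,12],[0,0,-0.008,0,0.019,0,12],[-0.05,0,0.002,0,0,0,12],[-0.05,0,0.002,0,0,0,12],[0,0,0,0,0,0,12],[0,0,0,0,0,0,12]]'; python3 mom.py 6; python3 tilt.py t10
```

```text
x 0.5009603723808346 y -26.04373002661623
x 0.5649152525636001 y -27.342155909483935
x 0.6552106255926408 y -28.862631738167003
t: 26.73
eef_pos: [537.0, 246.1, 81.9]
orientation: [0.019, 0.577, 0.816, -0.013]
wrist_force: [-0.4, 2.4, 3.0]
opening: 17.4
t 27.0333 pos [537.  246.   81.9] open 16.89
tool F [ 2.207 -0.585 -4.3  ] [0.148 0.244 0.166] M [0.0368 0.3997 0.0031] [0.0124 0.0161 0.0097]
T [[-0.334, 0.943, 0.015], [0.942, 0.334, -0.043], [-0.046, 0.0, -0.999]]
wrist: n 6212 slope rad 0.0020805684730185675 z top at edge 101.67225434284515
x across along beam [1.39, 1.31, 1.22, 1.1]
top: n 372 slope -0.004937874720446648 z at edge 100.86996377134744
```

View pics/t10.png

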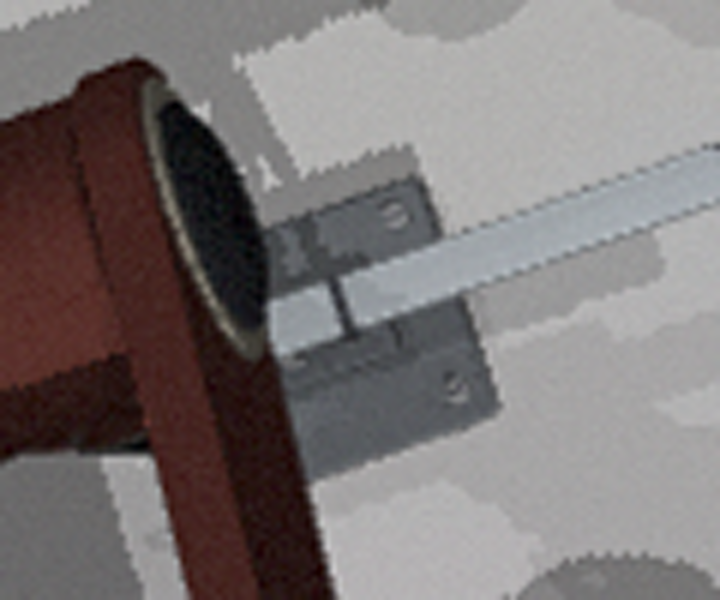

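```bash
python3 -m inch '[[0,0,-0.01,0,0,0,12],[0,0,-0.005,0,0,0,12],[0,0,0,0,0,0,12]]'; python3 mom.py 6
```

```text
t: 27.38
eef_pos: [537.0, 245.8, 81.9]
orientation: [0.019, 0.577, 0.816, -0.013]
wrist_force: [0.2, 2.6, 2.5]
opening: 17.4
t 27.6833 pos [537.  245.6  81.9] open 17.47
tool F [ 2.571  1.054 -1.607] [0.168 0.268 0.226] M [-0.1843  0.4375 -0.0035] [0.0128 0.0054 0.0089]
T [[-0.333, 0.943, 0.015], [0.942, 0.334, -0.044], [-0.046, -0.0, -0.999]]
```

```bash
python3 -m inch '[[0.015,0,-0.006,0,0,0,12],[0,0,0,0,0,0,12],[0,0,0,0,0,0,12]]'; python3 mom.py 6
```

```text
t: 27.93
eef_pos: [536.9, 245.6, 81.9]
orientation: [0.019, 0.577, 0.816, -0.014]
wrist_force: [1.7, 0.8, -0.4]
opening: 17.3
t 28.2333 pos [536.5 245.8  81.9] open 17.11
tool F [-0.98   0.849  0.706] [0.159 0.296 0.052] M [-0.1246 -0.1434 -0.0067] [0.0286 0.017  0.0077]
T [[-0.333, 0.943, 0.014], [0.942, 0.334, -0.044], [-0.046, -0.001, -0.999]]
```

Contact is now about 2 N. I'll open one row at a time and check the tilt between rows.

```bash
python3 -m inch '[[0,0,0,0,0,0,22],[0,0,0,0,0,0,22]]' 30; python3 - <<'E'
from h import *
a=np.radians(19.8);Y=np.array([-np.sin(a),np.cos(a)])
for i in range(2):
    s=arm.snapshot("wrist");P=cloud(s);q=P[95:290,300:332].reshape(-1,3); q=q[(q[:,2]>70)&(q[:,2]<150)]
    y=(q[:,:2]-[538.8,237.2])@Y;print(np.polyfit(y,q[:,2],1),arm.observe()["opening"],arm.observe()["t"])
    if i==0: save(s,"w10.png")
E
```

```text
t: 28.4
eef_pos: [536.4, 246.2, 82.0]
orientation: [0.018, 0.577, 0.816, -0.014]
wrist_force: [0.4, -0.0, -0.1]
opening: 22.5
[-3.19926005e-03  1.01753887e+02] 21.740759461907615 28.45
[3.17562628e-03 1.01734242e+02] 22.136740728005588 28.5
```

```bash
cat > q.py <<'E'
from h import *
import sys
a=np.radians(19.8);Y=np.array([-np.sin(a),np.cos(a)])
for i in range(int(sys.argv[1])):
    s=arm.snapshot("wrist");P=cloud(s);q=P[95:290,300:332].reshape(-1,3); q=q[(q[:,2]>70)&(q[:,2]<150)]
    y=(q[:,:2]-[538.8,237.2])@Y;o=arm.observe();print(np.polyfit(y,q[:,2],1),o["opening"].round(1),round(o["t"],2),o["wrist_force"].round(1))
if len(sys.argv)>2: save(s,sys.argv[2])
E
python3 q.py 2; python3 q.py 4 w11.png
```

```text
Traceback (most recent call last):
  File "q.py", line 6, in <module>
    y=(q[:,:2]-[538.8,237.2])@Y;o=arm.observe();print(np.polyfit(y,q[:,2],1),o["opening"].round(1),round(o["t"],2),o["wrist_force"].round(1))
                                                                             ^^^^^^^^^^^^^^^^^^
AttributeError: 'float' object has no attribute 'round'
Traceback (most recent call last):
  File "q.py", line 6, in <module>
    y=(q[:,:2]-[538.8,237.2])@Y;o=arm.observe();print(np.polyfit(y,q[:,2],1),o["opening"].round(1),round(o["t"],2),o["wrist_force"].round(1))
                                                                             ^^^^^^^^^^^^^^^^^^
AttributeError: 'float' object has no attribute 'round'
```

```bash
sed -i 's/o\["opening"\].round(1)/round(o["opening"],1)/' q.py; python3 q.py 2 w11.png
```

```text
[-1.45009864e-03  1.01673592e+02] 22.1 28.65 [ 0.9 -0.3 -0.7]
[3.00323939e-03 1.01743814e+02] 21.8 28.7 [ 0.3 -0.5  0.5]
```

```bash
python3 q.py 4 w12.png
```

```text
[5.13769738e-03 1.01707632e+02] 21.9 28.75 [ 0.7  0.  -0.6]
[-3.10369143e-04  1.01741401e+02] 22.2 28.8 [ 0.  -0.3 -0.6]
[-1.57535184e-03  1.01765095e+02] 21.8 28.85 [-0.8  1.5  0.1]
[3.11420127e-03 1.01764039e+02] 22.0 28.9 [ 0.3  0.1 -0.2]
```

View pics/w12.png

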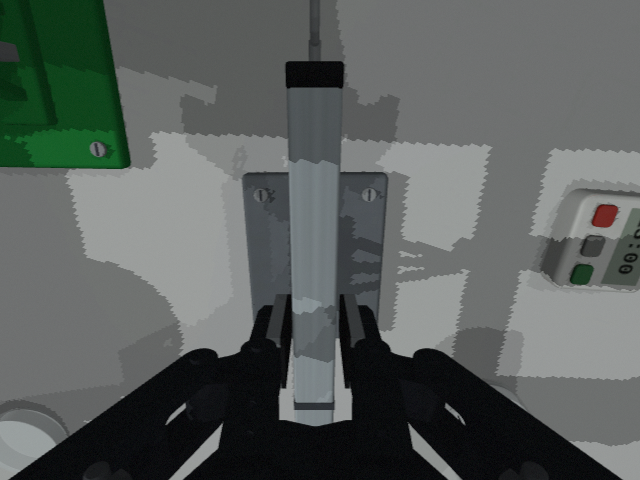

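The beam stays level (within about 0.005 rad) for 0.5 s, with visible gaps at both fingers. I'll open further in steps.

```bash
python3 -m inch '[[0,0,0,0,0,0,24],[0,0,0,0,0,0,26]]'; python3 q.py 3
```

```text
t: 29.07
eef_pos: [536.9, 246.2, 82.3]
orientation: [0.019, 0.577, 0.816, -0.013]
wrist_force: [0.2, 0.0, -0.2]
opening: 25.8
[3.98268007e-03 1.01739306e+02] 25.9 29.12 [0.7 0.3 0.9]
[1.94897779e-03 1.01731114e+02] 26.2 29.17 [ 0.1 -0.3 -1.5]
[-6.29044618e-04  1.01717470e+02] 26.1 29.22 [-0.7  0.1  0.2]
```

```bash
python3 -m inch '[[0,0,0,0,0,0,30],[0,0,0,0,0,0,36],[0,0,0,0,0,0,42],[0,0,0,0,0,0,42]]'; python3 q.py 4 w13.png
```

```text
t: 29.55
eef_pos: [536.8, 246.2, 82.3]
orientation: [0.019, 0.577, 0.816, -0.013]
wrist_force: [0.1, -0.1, -0.1]
opening: 42.1
[1.32140806e-04 1.01724580e+02] 41.9 29.6 [ 0.  -0.3  0.1]
[1.16133678e-03 1.01757754e+02] 42.1 29.65 [0.1 0.3 0.5]
[2.96619266e-03 1.01742592e+02] 42.2 29.7 [-0.3  0.   0.4]
[1.31608284e-03 1.01740193e+02] 42.1 29.75 [-0.1 -0.2 -0.2]
```

View pics/w13.png

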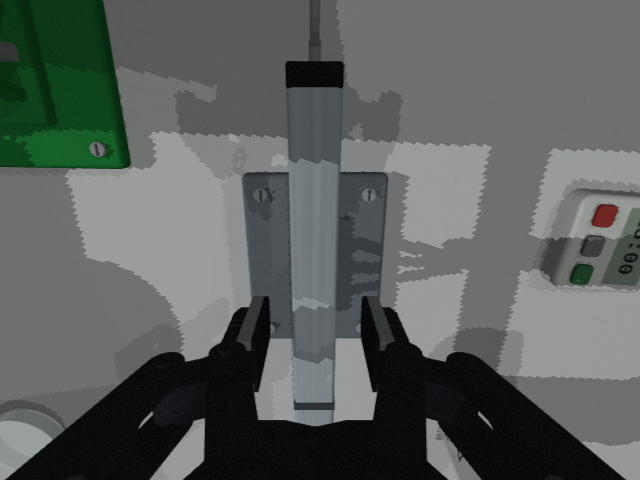

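The beam is free and level with clear gaps. Retreating straight up.

```bash
python3 -m inch '[[0,0,-0.1,0,0,0,50],[0,0,-0.3,0,0,0,50],[0,0,-0.5,0,0,0,50],[0,0,-0.7,0,0,0,50],[0,0,-0.8,0,0,0,50],[0,0,-0.8,0,0,0,50],[0,0,-0.7,0,0,0,50],[0,0,-0.4,0,0,0,50],[0,0,0,0,0,0,50],[0,0,0,0,0,0,50]]'; python3 - <<'E'
from h import *
s=arm.snapshot("side");save(s,"s14.png",(240,420,120,260),4.4)
s=arm.snapshot("wrist");save(s,"w14.png")
P=cloud(s);a=np.radians(19.8);Y=np.array([-np.sin(a),np.cos(a)]);X=np.array([np.cos(a),np.sin(a)])
d=P[...,:2]-[538.8,237.2];y=d@Y;x=d@X;m=(abs(x)<6)&(abs(y)<150)&(P[...,2]>85)&(P[...,2]<115)
print(m.sum(),np.polyfit(y[m],P[...,2][m],1),y[m].min(),y[m].max())
m2=(abs(x)<25)&(abs(y)<150)&(P[...,2]>94)&(P[...,2]<110);print("x mean",x[m2].mean(),"yaw slope",np.polyfit(y[m2],x[m2],1))
t=arm.snapshot("top");Q=cloud(t)
for n,(a,b,c,e) in dict(timer=(185,226,145,190),beaker=(255,300,140,188),bulb=(332,362,153,185),petri=(333,372,312,352)).items():
    q=Q[c:e,a:b].reshape(-1,3); q=q[q[:,2]>5]; print(n,np.percentile(q,[2,50,98],axis=0).round().tolist())
E
```

```text
t: 30.58
eef_pos: [535.1, 251.9, 211.7]
orientation: [0.019, 0.577, 0.816, -0.013]
wrist_force: [-0.5, 0.3, -0.2]
opening: 49.9
4845 [-3.91516081e-04  1.01681257e+02] -149.993811281568 130.38113546080973
x mean 0.46187839739340963 yaw slope [0.00714627 0.42135282]
timer [[587.0, 223.0, 6.0], [713.0, 312.0, 17.0], [747.0, 348.0, 493.0]]
beaker [[676.0, 117.0, 13.0], [720.0, 155.0, 33.0], [746.0, 189.0, 98.0]]
bulb [[682.0, -16.0, 5.0], [701.0, 8.0, 41.0], [728.0, 32.0, 73.0]]
petri [[335.0, -32.0, 6.0], [364.0, -3.0, 16.0], [394.0, 28.0, 20.0]]
```

View pics/s14.png

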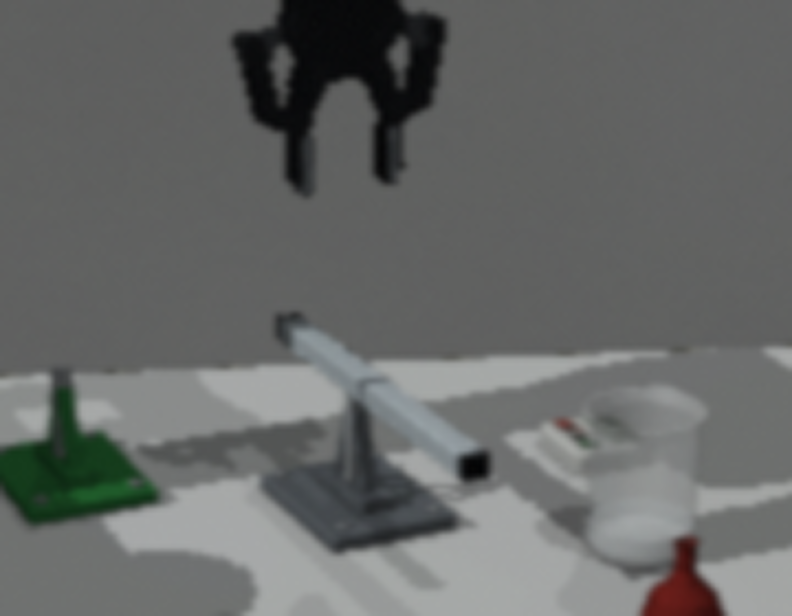

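View pics/w14.png

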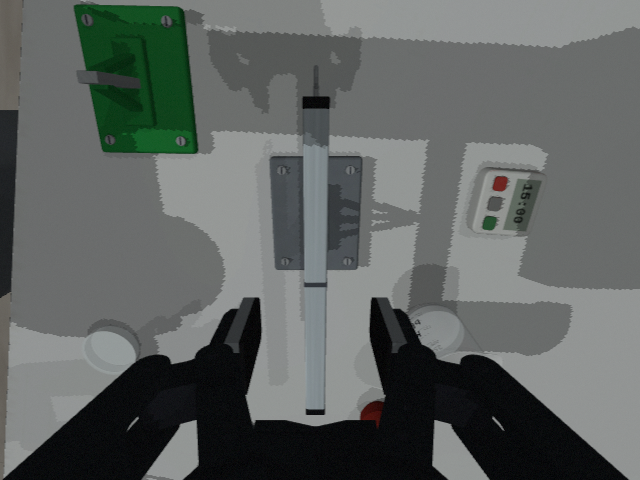

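The beam stands on the stand level (slope 0.0004 rad), square (0.007 rad) and central (0.5 mm). The gripper is clear and the bystanders have not moved, so I'm handing the job in.

```bash
python3 -c "
from cell import arm
arm.job_done()"
```

```text
the job is handed in; nothing more can be done
```

I took the beam out of the cradle and laid its band on the grey stand's edge while still holding it. I then slid it about 30 mm lengthwise until it balanced, let go, backed off and handed the job in at about 31 s. No verdict was reported.

**Sliding:** two brief trial releases tipped the beam by about 0.085 rad one way and 0.04 rad the other. Both were caught and levelled, well under the 0.25 rad limit. The third position held. The first trial release was at the spot given by the wrist-moment estimate of the centre of mass (about 32 mm from the band). That estimate was a few millimetres off from where the beam finally balanced, about 30 mm.

**Pressing:** the contact force I saw on the edge stayed at roughly 8.5 N or less, against the 20 N limit. These readings were only samples between moves.

**Last checks, with the gripper withdrawn about 130 mm above the beam:**
- **Level:** slope about 0.0004 rad.
- **Square:** within about 0.007 rad of the edge.
- **Central:** about 0.5 mm off.
- **Bystanders:** beaker, bulb and petri dish were unmoved in the top camera. The timer's median position was unchanged, but the arm partly hid it in that view.
- **Disagreement:** the top and wrist cameras differed by about 2.5 mm on where the edge is, so I used a point between the two.

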